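# Square up the ball dish over a straightedge

## Task

Check the wrist's quarter turn with the ball dish: first lay the steel straightedge flat on the bench, flush along the near edge of the aluminium plate and about centred on it, and let go of it. Then pick the ball dish up off the bench by its grip and only once it is in the air, a few centimetres up, turn it about a quarter turn, keeping it level and the ball in the middle, until its handle bar is parallel to the straightedge. Finish still holding the dish level and steady, centred above the straightedge's grip block with the dish's underside some 12 cm above the bench, without disturbing the hammer, jar, servo or circuit board.

Things in the scene. Friction and masses are not known exactly. Their poses are not given: they have to be found in the camera images.
- plate_edge (a point): Middle of the near long edge (facing the robot) of an aluminium plate fixed to the bench, 100 (x) by 180 (y) by 12 mm high; half-way up the edge face, 6 mm above the bench. y runs along the edge, x from the edge into the plate, z up. A black round flange on the plate, 64 mm in diameter, axis 64 mm in from the edge, rises to 30 mm above the bench.
- rule_grip (a point): Steel straightedge, a bar 200 mm long (its x axis), 30 mm wide (y) and 8 mm thick, lying flat and loose, about 0.4 kg. On its middle stands a blue grip block 44 mm long (x) by 14 mm wide (y), from 8 to 44 mm above its underside. The point is on the grip block's centre line, 30 mm above the bar's underside. z is up.
- dish_grip (a point): Orange twelve-sided dish, 128 mm across, rim 24 mm high, about 0.16 kg; foot 120 mm across. A white bar 10 mm wide, 137 mm long, crosses over its middle along x. On the bar's middle stands the grip, a white tab 40 (x) by 14 mm (y), 50 to 80 mm above the dish's underside. The point: tab's centre, 66 mm above the underside. z up. It starts with the bar roughly square to the plate's near edge.
- dish_floor (a point): The lowest point of the dish's hollow, in its middle, 6 mm above the dish's underside; same axes as the dish. The hollow is a shallow cone rising 8 degrees to 25 mm from the middle, then 18 degrees out to the rim.
- ball_center (a point): Centre of the loose steel ball, 28 mm in diameter, 90 g, that lies in the middle of the dish and rolls freely.
- hammer: Hammer with a wooden handle lying on the bench beyond the dish, roughly along y, to be left alone.
- jar: Closed amber jar, 52 mm in diameter, 65 mm high, to be left alone; origin under its centre.
- servo: Black servo motor with a white horn, 54 by 20 mm, 44 mm high, to be left alone; origin under its centre.
- board: Green circuit board, 70 by 50 mm, 16 mm high, to be left alone; origin under its centre.

How it is judged:
By the outcome, as a careful person would: the job done as asked, in the order asked, and still so for the second after the job is handed in, while the arm keeps its last pose, push and grip.
It also fails if it takes over 72 s, if anything falls off the work surface, if the arm or the gripper's body presses on something with over 40 N, if the wrist force passes 120 N, or if a joint passes its speed limit or range.

## Robot

A 7-joint arm with a two-finger parallel gripper is mounted at the origin on the work surface. World frame = base frame: x ahead of the robot, y to its left, z up, the work surface at z = 0. Lengths are in m, angles in rad, forces in N, time in s.
With the tool pointing down it reaches from about 0.4 to 0.875 m from the base axis. Payload 19.3 kg.
Tool frame: the origin (TCP) lies at the centre of the arm's flange, where the gripper is bolted on; the fingertips stand manip.tip_reach ahead of it and the grasp point (between the pads) lies 155 mm ahead of it (manip.tip_reach is the distance from the TCP to the fingertips, in m); x points along the fingers, z is the direction in which the jaws open and shut, and the axes are right-handed (so a half turn about x gives the same grasp; the last joint's range is limited). The gripper opens to 85 mm and grips with 20 to 120 N. Pads are 22 mm wide; open, the fingers measure 114 mm over their backs; the gripper's body (76 mm by 85 mm) begins 54 mm behind the grasp point. The pads swing forward as they close: fully open they stand 13 mm farther back than shut.
Start: joints at [1.098, 0.521, -0.036, 1.599, 0.021, 1.021, -0.113], TCP at [0.245, -0.575, 0.405] pointing down, gripper open.
Joint ranges: [-2.91, 2.91], [-0.3, 2.13], [-1.5, 1.42], [0.17, 2.43], [-1.26, 4.41], [0.16, 1.93], [-2.52, 2.52]. Speed limits (rad/s): [1.89, 1.89, 2.39, 2.39, 3.01, 3.01, 3.01].

## Interface

Orientations are given as a unit quaternion [w, x, y, z].
In Python, from cell import manip gives the robot as it stands. The module is installed in compiled form; this text tells all that it offers. Calls block until the motion is done:
- manip.movep(position, orientation): joint-space move of the TCP to a pose.
- manip.move_linear(position, rotation=None, rate=0.15, threshold=None): straight line of the TCP; rotation=None keeps the orientation; rate is the mean speed in m/s. With threshold (N) it stops when the force on the tool has changed by that much, and returns True; else False.
- manip.move_j(angles): joint-space move.
- manip.gripper_to(opening, strength=None): opening from 0.0 (shut) to 1.0 (fully open); strength is the grip in N (None keeps the last); returns when the fingers have stopped.
- manip.hold(seconds).
- manip.solve_ik(position, orientation): joint angles nearest the present ones, or None.
- manip.read_state(): the state.
- manip.grab_frame(name): name is "scene" or "top" or "wrist"; returns the picture (480x640x3 uint8, red, green, blue); there is no depth.
- manip.get_calibration(name): a dict with "fx", "fy", "cx", "cy" (pixels), "eye" and "orientation" of the camera in the world; the wrist camera has in their place "T_tool_cam" (4x4, takes a point from camera to tool coordinates, whose origin is the TCP and whose axes are the tool frame's). Camera axes: x right, y up, looking along -z (the intrinsics and any distortion apply to the point x, -y, -z); pixel columns grow to the right and rows downward; lengths in m; the calibration is good to about 2 mm. A picture is of the moment at which its call begins: read the wrist's pose just before it. get_calibration takes no time and is no camera call.
A pose or a line that the arm cannot do raises manip.IKError and nothing moves.
- manip.hand_in(): hands the job in, once; it reports no verdict.
The state is a dict: "clock": time; "joint_pos": joint angles; "joint_vel": joint speeds; "tau": joint torques, N m; "tcp_pos": TCP position; "orientation": TCP orientation; "force": force on the tool from outside, world axes, zero at the start; "torque": the same for the moment, N m; "opening": opening from 0.0 (shut) to 1.0 (fully open).
Only numpy, scipy, OpenCV 4.12 (cv2) and the standard library are available. Lean on these libraries where they do the work, as an engineer would, in place of code of your own. Each camera call takes 0.05 s, during which the arm holds its last target.

## Working session

There is one attempt and no reset: what is moved stays moved. The work goes in short steps, each a Python script; the robot and the scene stay as the last script left them, time stands still between calls to the robot, and variables do not carry over. Pictures are saved under pics/ and viewed, and the job is handed in when it is done.

```bash
mkdir -p pics; ls; python3 - <<'E'
from cell import manip
import cv2
for n in ["scene","top","wrist"]:
    cv2.imwrite(f"pics/{n}0.png",manip.grab_frame(n)[:,:,::-1]); print(n,manip.get_calibration(n))
print(manip.read_state(),manip.tip_reach)
E
```

```text
pics
scene {'fx': 497.0441743042754, 'fy': 497.0441743042754, 'cx': 320.9785759668103, 'cy': 247.09970191238904, 'eye': array([1.03950085, 0.15906501, 0.94256867]), 'orientation': array([0.5488644 , 0.15099016, 0.21401128, 0.79381926])}
top {'fx': 601.9959061035544, 'fy': 601.9959061035544, 'cx': 323.97694528782773, 'cy': 248.49724589869143, 'eye': array([ 0.38652011, -0.02104038,  1.36583418]), 'orientation': array([-0.70503461, -0.04692998,  0.03918397,  0.70653265])}
wrist {'fx': 368.62874839929395, 'fy': 368.62874839929395, 'cx': 312.70554449988435, 'cy': 244.22030959846103, 'T_tool_cam': array([[ 3.73885589e-04,  2.85463970e-01, -9.58389369e-01,
         3.14975168e-02],
       [-9.15300068e-05,  9.58389441e-01,  2.85463956e-01,
         7.33355740e-02],
       [ 9.99999926e-01, -1.90094739e-05,  3.84456520e-04,
         1.53744133e-03],
       [ 0.00000000e+00,  0.00000000e+00,  0.00000000e+00,
         1.00000000e+00]])}
{'clock': 0.15, 'joint_pos': array([ 1.09776955,  0.52188613, -0.03632385,  1.59984789,  0.0212203 ,
        1.02114204, -0.1127853 ]), 'joint_vel': array([ 0.00093299, -0.00066047,  0.00020362, -0.00082929, -0.00148123,
       -0.00046059,  0.00041328]), 'tau': array([ 3.02180859e-03, -9.27381492e+01,  1.98123537e+00, -3.70054364e+01,
        1.79551682e-02,  6.27514804e-03, -4.02125795e-05]), 'tcp_pos': array([ 0.24495152, -0.57489035,  0.40426275]), 'orientation': array([ 0.58964187,  0.39001302,  0.59020081, -0.38971183]), 'force': array([ 0.18746343, -0.42950823,  0.18820169]), 'torque': array([ 0.01713415, -0.01179187,  0.00933345]), 'opening': 1.001310903676972} 0.1734
```

View pics/top0.png

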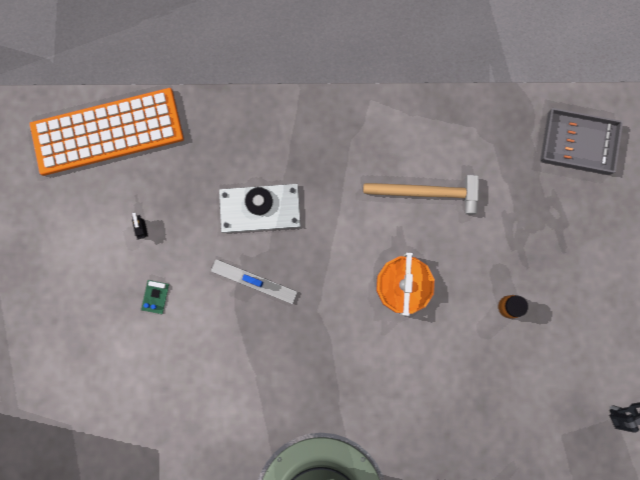

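View pics/scene0.png

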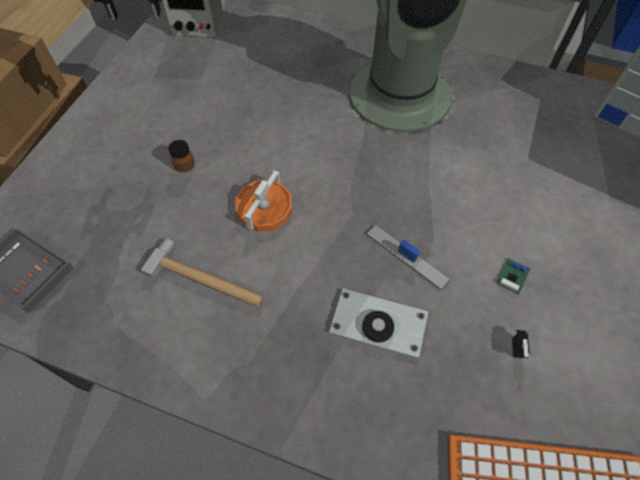

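View pics/wrist0.png

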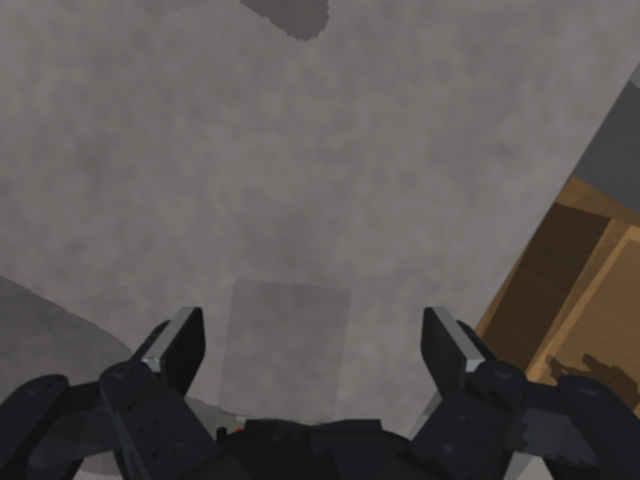

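```bash
cat > h.py <<'E'
from cell import manip
import numpy as np, cv2
from scipy.spatial.transform import Rotation as R
def rot(q): return R.from_quat([q[1],q[2],q[3],q[0]])
def cam(n,st=None):
    c=manip.get_calibration(n)
    if n=="wrist":
        st=st or manip.read_state(); T=c["T_tool_cam"]; r=rot(st["orientation"]).as_matrix()
        return c, np.array(st["tcp_pos"])+r@T[:3,3], r@T[:3,:3]
    return c,np.array(c["eye"]),rot(c["orientation"]).as_matrix()
def ray(C,px):
    c,e,r=C; px=np.atleast_2d(np.asarray(px,float))
    d=np.c_[(px[:,0]-c["cx"])/c["fx"],-(px[:,1]-c["cy"])/c["fy"],-np.ones(len(px))]
    return e,d@r.T
def onz(C,px,z):
    e,d=ray(C,px); return e+d*((z-e[2])/d[:,2])[:,None]
def proj(C,P):
    c,e,r=C; q=(np.atleast_2d(P)-e)@r
    return np.c_[c["cx"]+c["fx"]*q[:,0]/-q[:,2], c["cy"]-c["fy"]*q[:,1]/-q[:,2]]
def quat(th):
    # tool x down, jaw axis (tool z) at angle th in the world xy plane
    x=np.array([0,0,-1.]); z=np.array([np.cos(th),np.sin(th),0]); y=np.cross(z,x)
    q=R.from_matrix(np.c_[x,y,z]).as_quat(); return np.array([q[3],q[0],q[1],q[2]])
def blobs(mask,minarea=30):
    cs,_=cv2.findContours(mask.astype(np.uint8),cv2.RETR_EXTERNAL,cv2.CHAIN_APPROX_NONE)
    return sorted([c for c in cs if cv2.contourArea(c)>=minarea],key=cv2.contourArea,reverse=True)
def save(name,im): cv2.imwrite(f"pics/{name}.png",im[:,:,::-1])
E
python3 - <<'E'
from h import *
im=cv2.imread("pics/top0.png"); hsv=cv2.cvtColor(im,cv2.COLOR_BGR2HSV); C=cam("top")
H,S,V=cv2.split(hsv)
def show(name,m,z,roi):
    k=np.zeros_like(m); x0,y0,x1,y1=roi; k[y0:y1,x0:x1]=1
    for b in blobs(m&k.astype(bool) if m.dtype==bool else m,30)[:2]:
        r=cv2.minAreaRect(b); box=cv2.boxPoints(r); P=onz(C,box,z)
        print(name,"px",np.round(r[0],1),"c",onz(C,[r[0]],z)[0].round(4),"sides",[np.linalg.norm(P[i]-P[i-1]).round(4) for i in (1,2)], "edgeangles",[np.degrees(np.arctan2(*(P[i]-P[i-1])[1::-1])).round(1) for i in (1,2)]);print(P.round(4).tolist())
show("plate",(V>150)&(S<40),0.012,(200,160,320,245))
show("bar",(V>115)&(S<40),0.008,(200,250,310,310))
show("block",(H>100)&(H<130)&(S>150),0.044,(200,250,310,310))
show("dish",(H>5)&(H<20)&(S>150),0.024,(360,240,450,330))
show("dishbar",(V>190)&(S<40),0.05,(360,240,450,330))
E
```

```text
plate px [258.7 207.5] c [0.6474 0.143  0.012 ] sides [np.float64(0.1834), np.float64(0.0998)] edgeangles [np.float64(-86.1), np.float64(-175.8)]
[[0.691, 0.2386, 0.012], [0.7036, 0.0556, 0.012], [0.6041, 0.0482, 0.012], [0.5916, 0.2296, 0.012]]
plate px [212.4 239.4] c [0.574  0.2474 0.012 ] sides [np.float64(0.025), np.float64(0.0775)] edgeangles [np.float64(-26.9), np.float64(-118.2)]
[[0.5812, 0.2873, 0.012], [0.6035, 0.276, 0.012], [0.5668, 0.2076, 0.012], [0.5447, 0.219, 0.012]]
bar px [254.5 279.5] c [0.4826 0.151  0.008 ] sides [np.float64(0.1337), np.float64(0.2483)] edgeangles [np.float64(1.4), np.float64(-90.2)]
[[0.4165, 0.2729, 0.008], [0.5502, 0.2761, 0.008], [0.5495, 0.0278, 0.008], [0.4161, 0.0276, 0.008]]
block px [252.2 280.3] c [0.4784 0.1514 0.044 ] sides [np.float64(0.0126), np.float64(0.0449)] edgeangles [np.float64(-19.8), np.float64(-110.6)]
[[0.4804, 0.1746, 0.044], [0.4922, 0.1703, 0.044], [0.4765, 0.1283, 0.044], [0.4646, 0.1326, 0.044]]
dish px [390.4 283.5] c [ 0.4719 -0.1543  0.024 ] sides [np.float64(0.1255), np.float64(0.0613)] edgeangles [np.float64(-
[... 178 characters left out ...]
 sides [np.float64(0.1251), np.float64(0.0522)] edgeangles [np.float64(-4.2), np.float64(-93.4)]
[[0.4067, -0.1932, 0.024], [0.5315, -0.2025, 0.024], [0.5284, -0.2546, 0.024], [0.4038, -0.2448, 0.024]]
dishbar px [408.4 272. ] c [ 0.4953 -0.1913  0.05  ] sides [np.float64(0.0838), np.float64(0.0137)] edgeangles [np.float64(-2.6), np.float64(-91.8)]
[[0.4539, -0.1826, 0.05], [0.5375, -0.1864, 0.05], [0.5371, -0.2001, 0.05], [0.4535, -0.1962, 0.05]]
dishbar px [405. 304.] c [ 0.4256 -0.1827  0.05  ] sides [np.float64(0.0131), np.float64(0.0477)] edgeangles [np.float64(-90.1), np.float64(178.9)]
[[0.4495, -0.1766, 0.05], [0.4495, -0.1897, 0.05], [0.4018, -0.1888, 0.05], [0.4018, -0.1758, 0.05]]
```

```bash
python3 - <<'E'
from h import *
for p,ths in (((.53,.15,.42),(-20.6,159.4)),((.479,.152,.2),(-20.6,159.4)),((.59,.14,.2),(3.9,183.9)),((.59,.14,.35),(3.9,183.9)),((.47,-.19,.24),(87,-93)),((.47,-.19,.35),(87,-93,3.9,183.9))):
    for t in ths:
        s=manip.solve_ik(p,quat(np.radians(t))); print(p,t,None if s is None else np.round(s,2))
E
```

```text
(0.53, 0.15, 0.42) -20.6 [ 0.15  0.47 -0.74  1.75  0.36  1.06 -1.07]
(0.53, 0.15, 0.42) 159.4 [ 0.45  0.69 -1.27  1.74  0.69  1.25  1.78]
(0.479, 0.152, 0.2) -20.6 [-0.11  0.69 -0.43  2.04  0.56  0.53 -1.3 ]
(0.479, 0.152, 0.2) 159.4 [ 0.42  1.09 -1.28  2.01  1.22  1.13  1.33]
(0.59, 0.14, 0.2) 3.9 [-0.03  0.8  -0.44  1.76  0.5   0.69 -0.68]
(0.59, 0.14, 0.2) 183.9 [-0.89  1.03  0.92  1.81 -1.07  0.9  -2.52]
(0.59, 0.14, 0.35) 3.9 [ 0.09  0.62 -0.63  1.68  0.42  0.98 -0.62]
(0.59, 0.14, 0.35) 183.9 [ 0.42  0.9  -1.28  1.66  0.89  1.28  2.17]
(0.47, -0.19, 0.24) 87 [ 0.72  0.66 -0.61  2.01  0.6   0.66  1.23]
(0.47, -0.19, 0.24) -93 [ 0.29  0.59 -0.03  2.03  0.03  0.52 -1.39]
(0.47, -0.19, 0.35) 87 [ 0.81  0.49 -0.73  1.94  0.42  0.87  1.39]
(0.47, -0.19, 0.35) -93 [ 0.32  0.41 -0.07  1.96  0.04  0.77 -1.4 ]
(0.47, -0.19, 0.35) 3.9 [ 0.62  0.44 -0.46  1.94  0.26  0.82  0.09]
(0.47, -0.19, 0.35) 183.9 [-0.11  0.46  0.5   1.98 -0.31  0.78 -2.5 ]
```

```bash
python3 - <<'E'
from h import *
manip.movep([.53,.15,.42],quat(np.radians(-8)))
st=manip.read_state(); im=manip.grab_frame("wrist"); save("wrist1",im); import pickle; pickle.dump(st,open("st1.pkl","wb"))
save("scene1",manip.grab_frame("scene"))
print(st["tcp_pos"],st["orientation"],st["clock"])
E
```

```text
[0.53030029 0.14916945 0.41988993] [ 0.70531614  0.04976106  0.70537506 -0.04999008] 2.9
```

View pics/wrist1.png

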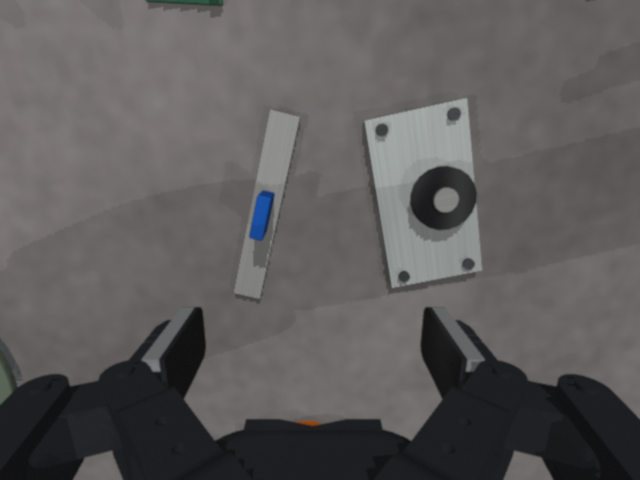

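```bash
python3 - <<'E'
from h import *; import pickle
st=pickle.load(open("st1.pkl","rb")); C=cam("wrist",st)
im=cv2.imread("pics/wrist1.png"); hsv=cv2.cvtColor(im,cv2.COLOR_BGR2HSV); H,S,V=cv2.split(hsv)
print("V at bar",V[200,275],S[200,275],"bench",V[200,330],S[200,330],"plate",V[250,390],S[250,390])
def show(name,m,z,roi):
    k=np.zeros(m.shape,bool); x0,y0,x1,y1=roi; k[y0:y1,x0:x1]=1
    for b in blobs(m&k,60)[:1]:
        r=cv2.minAreaRect(b); P=onz(C,cv2.boxPoints(r),z)
        b3=onz(C,b[:,0,:],z)[:,:2].astype(np.float32); rr=cv2.minAreaRect((b3*1000)); q=cv2.boxPoints(rr)
        print(name,"c",np.round(rr[0],1),"size",np.round(rr[1],1),"ang",round(rr[2],2),q.round(1).tolist())
g=V.astype(int)
print([int(g[200,x]) for x in range(240,400,6)],[int(S[200,x]) for x in range(240,400,6)])
show("plate",(V>125)&(H>50)&(H<110)|(V>140),.012,(340,80,500,300))
show("bar",(V>118),.008,(225,100,310,305))
show("block",(H>100)&(H<130)&(S>150),.044,(225,100,310,305))
E
```

```text
V at bar 129 4 bench 99 10 plate 147 9
[96, 96, 114, 159, 161, 121, 130, 84, 104, 102, 102, 101, 100, 103, 101, 99, 96, 98, 100, 103, 103, 100, 77, 136, 146, 149, 149] [11, 11, 2, 212, 212, 211, 4, 9, 10, 10, 8, 13, 10, 12, 15, 10, 11, 13, 10, 10, 10, 10, 10, 8, 9, 9, 9]
plate c [648.4 140.2] size [ 99.3 179.3] ang 3.89 [[592.7000122070312, 226.3000030517578], [604.9000244140625, 47.400001525878906], [704.0, 54.099998474121094], [691.7999877929688, 233.0]]
bar c [480.4 152. ] size [198.4  29.4] ang 68.11 [[429.70001220703125, 65.4000015258789], [457.0, 54.400001525878906], [531.0, 238.5], [503.70001220703125, 249.5]]
block c [482.6 153.6] size [47.5 13.9] ang 68.3 [[467.29998779296875, 134.10000610351562], [480.20001220703125, 128.89999389648438], [497.79998779296875, 173.10000610351562], [484.8999938964844, 178.1999969482422]]
```

```bash
python3 - <<'E'
from h import *
t=np.radians(-21.9); c=np.array([.4804,.152])
manip.gripper_to(.7)
manip.movep([*c,.27],quat(t))
print(manip.move_linear([*c,.191],rate=.08,threshold=8))
st=manip.read_state(); print(st["tcp_pos"],st["force"],st["clock"])
save("wrist2",manip.grab_frame("wrist"))
manip.gripper_to(0,strength=50)
st=manip.read_state(); print(st["tcp_pos"],st["force"],st["torque"],st["opening"],st["clock"])
save("wrist3",manip.grab_frame("wrist"))
E
```

```text
False
[0.4805333 0.1520233 0.191371 ] [-0.24153924  0.26498918  0.07418919] 5.2
[0.48046101 0.15199429 0.19117304] [-0.10352426 -0.66109333  6.47900157] [-0.14817546  0.12019881  0.01654189] 0.15520366950528022 5.725
```

View pics/wrist3.png

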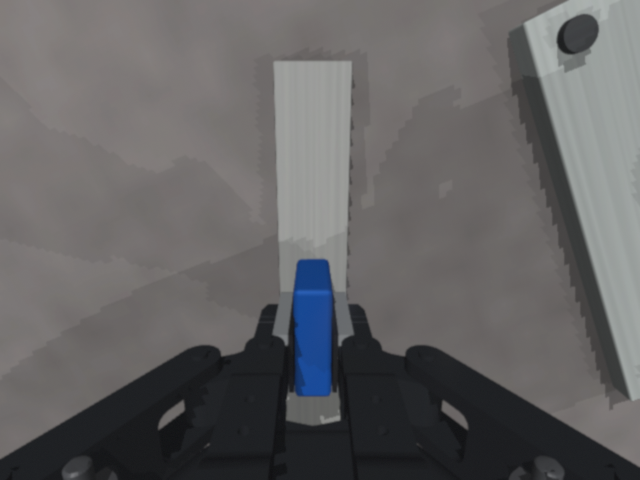

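```bash
python3 - <<'E'
from h import *
C=cam("wrist"); st=manip.read_state(); m=rot(st["orientation"]).as_matrix()
print("end corners in tool y,z (mm)",(((onz(C,[[274,61],[351,61],[281,240],[347,240]],.008)-st["tcp_pos"])@m)[:,1:]*1000).round(1).tolist())
manip.move_linear([.4804,.152,.235],rate=.08)
st=manip.read_state(); print("lift",st["force"],st["torque"],st["opening"])
n=np.radians(3.89); nv=np.array([np.cos(n),np.sin(n)]); e=np.array([.5985,.1368])
g=e-nv*.040
manip.move_linear([*g,.235],quat(n),rate=.10)
st=manip.read_state(); print(st["tcp_pos"],st["force"],st["clock"])
save("wrist4",manip.grab_frame("wrist")); save("top4",manip.grab_frame("top"))
E
```

```text
end corners in tool y,z (mm) [[98.4, -13.0], [98.4, 15.8], [28.8, -12.1], [28.8, 16.1]]
lift [-0.8077299  -0.96352952 -3.32836412] [0.05280376 0.02349547 0.08181839] 0.15215942205851518
[0.55810798 0.13425932 0.23470076] [-0.26127085  0.554584   -4.18156365] 7.425
```

View pics/wrist4.png

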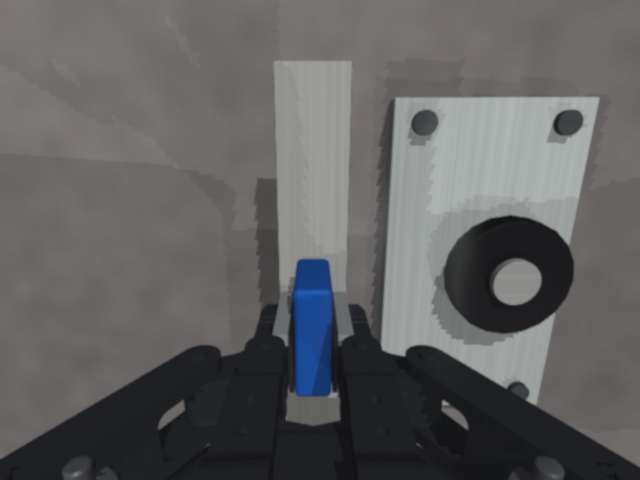

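```bash
python3 - <<'E'
from h import *
C=cam("wrist"); st=manip.read_state(); m=rot(st["orientation"]).as_matrix()
im=cv2.imread("pics/wrist4.png"); g=cv2.cvtColor(im,cv2.COLOR_BGR2GRAY).astype(int)
pts=[]
for y in range(105,320,5):
    row=g[y,372:404]; d=np.diff(cv2.GaussianBlur(row.astype(np.float32)[None],(5,1),0)[0]); pts.append([372+d.argmax()+.5,y])
P=onz(C,pts,.012); T=(P-st["tcp_pos"])@m
k=np.polyfit(T[:,1],T[:,2],1); r=T[:,2]-np.polyval(k,T[:,1]); ok=abs(r)<.001
k=np.polyfit(T[ok,1],T[ok,2],1); print("edge angle in tool deg",np.degrees(np.arctan(k[0])),"dist z",k[1],ok.sum(),len(ok),r.round(4)[:8])
print("corner tool",(((onz(C,[[394,98],[600,98]],.012)-st["tcp_pos"])@m)*1000).round(1).tolist())
print(onz(C,[[394,98],[600,98]],.012))
E
```

```text
edge angle in tool deg -0.04092527186879708 dist z 0.04089642716593015 43 43 [ 0.0001 -0.0002 -0.0001  0.      0.0002 -0.0002 -0.      0.0001]
corner tool [[223.0, 88.4, 40.5], [222.9, 88.4, 140.4]]
[[0.5925029  0.22530548 0.012     ]
 [0.69214103 0.23206729 0.012     ]]
```

```bash
python3 - <<'E'
from h import *
n=np.radians(3.89); nv=np.array([np.cos(n),np.sin(n)]); e=np.array([.5985,.1368])
g=e-nv*.040
print("down",manip.move_linear([*g,.1895],rate=.03,threshold=5))
st=manip.read_state(); print(st["tcp_pos"],st["force"]); z=st["tcp_pos"][2]; p0=st["tcp_pos"]
g=e-nv*.008
print("push",manip.move_linear([*g,z],rate=.02,threshold=10))
st=manip.read_state(); print(st["tcp_pos"],st["force"],st["torque"],"travel",np.linalg.norm(st["tcp_pos"]-p0),st["clock"])
save("wrist5",manip.grab_frame("wrist"))
E
```

```text
down True
[0.55854635 0.1341354  0.1911639 ] [-1.25985335 -1.81696803  9.17933738]
push True
[0.55884361 0.1342126  0.19122064] [-1.39821042 -0.80609498  8.65176877] [-0.13076216  0.27277697 -0.03646838] travel 0.00031231736479950674 9.2083
```

View pics/wrist5.png

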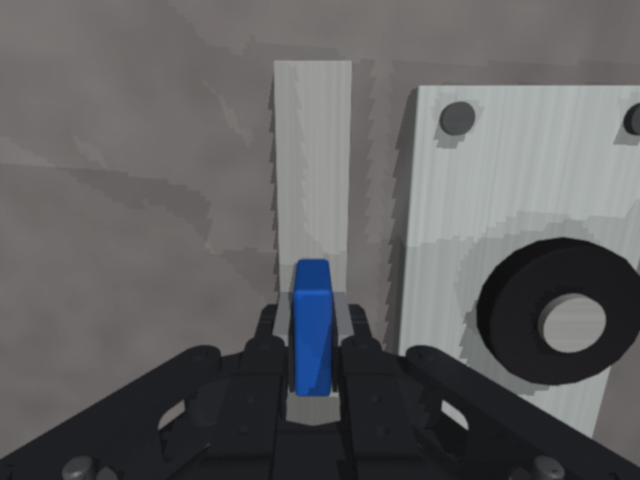

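```bash
python3 - <<'E'
from h import *
n=np.radians(3.89); nv=np.array([np.cos(n),np.sin(n)]); e=np.array([.5985,.1368])
st=manip.read_state(); p=st["tcp_pos"]
manip.move_linear([p[0],p[1],.1930],quat(n),rate=.02)
st=manip.read_state(); p0=st["tcp_pos"]; print(p0,st["force"])
q=e-nv*.020
print("approach",manip.move_linear([*q,.1930],quat(n),rate=.04,threshold=15))
st=manip.read_state(); print(st["tcp_pos"],st["force"],np.linalg.norm(st["tcp_pos"]-p0))
q=e-nv*.008
print("push",manip.move_linear([*q,.1930],quat(n),rate=.012,threshold=10))
st=manip.read_state(); print(st["tcp_pos"],st["force"],st["torque"],"travel",np.linalg.norm(st["tcp_pos"]-p0),"to edge",(e-st["tcp_pos"][:2])@nv,st["clock"])
save("wrist6",manip.grab_frame("wrist"))
E
```

```text
[0.55884722 0.13420236 0.19306702] [-0.40287525 -0.98860897 -4.13845352]
approach False
[0.57842544 0.13544806 0.19286264] [-0.24712613  0.21212674 -3.84144864] 0.019618875012638513
push True
[0.58276701 0.13566022 0.19242124] [-0.99374716 -0.80409323 -3.26822342] [-0.02325192 -0.05345212 -0.00873798] travel 0.02397287709286374 to edge 0.015774064842944007 10.7167
```

View pics/wrist6.png

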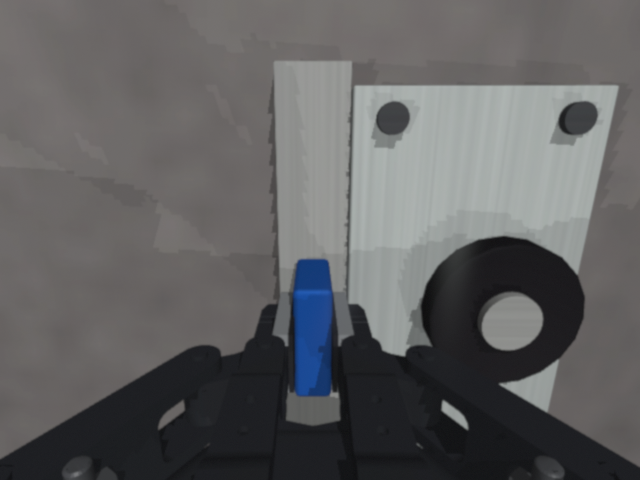

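```bash
python3 - <<'E'
from h import *
n=np.radians(3.89); nv=np.array([np.cos(n),np.sin(n)]); e=np.array([.5985,.1368])
st=manip.read_state(); p=st["tcp_pos"]
manip.move_linear([p[0],p[1],.1913],quat(n),rate=.01); manip.hold(.2)
st=manip.read_state(); print(st["tcp_pos"],st["force"])
q=e-nv*.0125
print("push",manip.move_linear([*q,.1913],quat(n),rate=.01,threshold=14))
st=manip.read_state(); print(st["tcp_pos"],st["force"],st["torque"],"to edge",(e-st["tcp_pos"][:2])@nv,st["clock"])
manip.hold(.2); print(manip.read_state()["force"])
save("wrist7",manip.grab_frame("wrist"))
E
```

```text
[0.58270418 0.13561867 0.19125579] [ 0.64361475 -0.13862228 -3.60183856]
push True
[0.58306078 0.13571773 0.19122477] [-1.84469381 -0.14861011  7.73907615] [-0.08476328  0.29667115 -0.03148995] to edge 0.015477069479696985 11.45
[-2.10062916 -0.16899976  7.1651733 ]
```

View pics/wrist7.png

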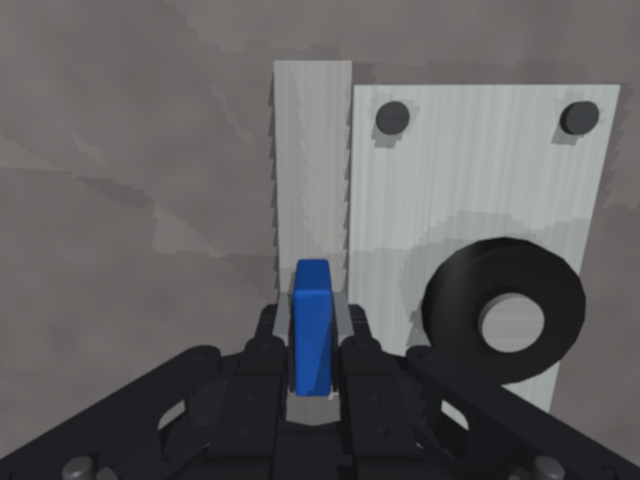

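```bash
python3 - <<'E'
from h import *
n=np.radians(3.89); nv=np.array([np.cos(n),np.sin(n)]); e=np.array([.5985,.1368])
for d in np.arange(.0152,.0118,-.0004):
    q=e-nv*d
    r=manip.move_linear([*q,.1914],quat(n),rate=.01,threshold=25)
    st=manip.read_state(); f=st["force"]; print(round(d,4),r,"to edge",((e-st["tcp_pos"][:2])@nv).round(5),f.round(1),st["torque"][2].round(2),st["clock"])
    if -(f[:2]@nv)>12: break
save("wrist8",manip.grab_frame("wrist"))
E
```

```text
0.0152 False to edge 0.01554 [-5.3 -1.2  2.2] 0.0 11.9583
0.0148 False to edge 0.01541 [-8.  -1.6  5. ] -0.04 12.2083
0.0144 False to edge 0.01527 [-10.3  -1.9   7.1] 0.01 12.4583
0.014 False to edge 0.01512 [-14.8  -1.5   9.8] -0.02 12.7083
```

View pics/wrist8.png

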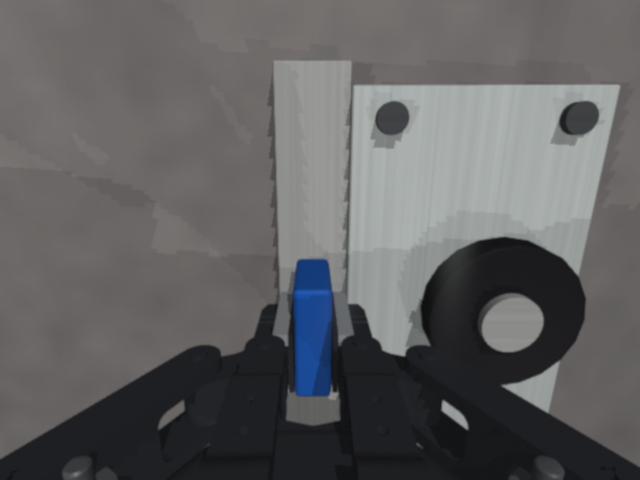

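```bash
python3 - <<'E'
from h import *
n=np.radians(3.89)
manip.gripper_to(.42)
st=manip.read_state(); p=st["tcp_pos"]; print(p,st["force"],st["opening"])
manip.move_linear([p[0],p[1],.30],quat(n),rate=.12)
save("wrist9",manip.grab_frame("wrist")); st=manip.read_state(); print(st["tcp_pos"],st["clock"],st["force"])
import pickle; pickle.dump(st,open("st9.pkl","wb"))
E
```

```text
[0.58478518 0.13587549 0.1915122 ] [-0.86029194 -0.01101413 -1.04816077] 0.4182544440121637
[0.58460253 0.13581563 0.2991964 ] 14.2167 [ 0.81408332 -0.54321704 -0.0302793 ]
```

View pics/wrist9.png

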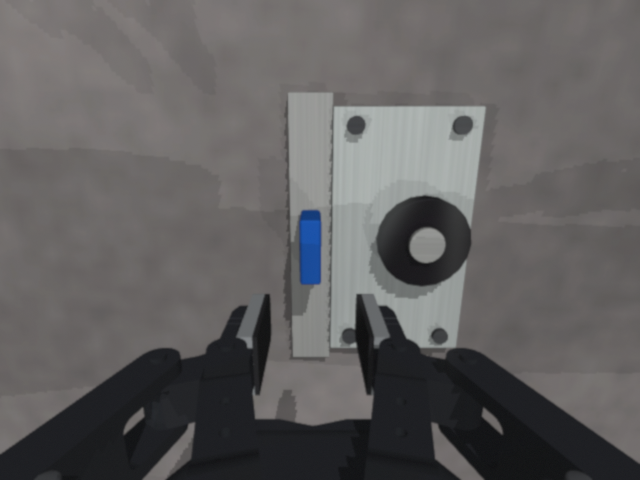

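```bash
python3 - <<'E'
from h import *; import pickle
st=pickle.load(open("st9.pkl","rb")); C=cam("wrist",st); m=rot(st["orientation"]).as_matrix()
f=lambda px,z: (((onz(C,px,z)-st["tcp_pos"])@m)[:,1:]*1000).round(1).tolist()
print("bar L/R top, L/R bottom",f([[288,93],[333,93],[292,357],[330,357]],.008))
print("plate near corners",f([[334,107],[330,348]],.012))
im=cv2.imread("pics/wrist9.png"); h=cv2.cvtColor(im,cv2.COLOR_BGR2HSV); mk=(h[...,0]>100)&(h[...,0]<130)&(h[...,1]>150)
b=blobs(mk)[0]; print(cv2.boundingRect(b)); 
top=f([[300,218],[321,218],[300,284],[321,284]],.044); print("block top",top)
E
```

```text
bar L/R top, L/R bottom [[97.5, -15.1], [97.5, 14.4], [-101.0, -15.6], [-101.0, 15.1]]
plate near corners [[88.6, 15.0], [-90.2, 14.8]]
(300, 211, 21, 73)
block top [[21.9, -6.8], [21.9, 6.2], [-22.3, -7.2], [-22.3, 6.5]]
```

```bash
python3 - <<'E'
from h import *; import pickle
manip.move_linear([.5846,.1358,.40],rate=.2)
manip.movep([.47,-.19,.42],quat(np.radians(-93)))
st=manip.read_state(); save("wrist10",manip.grab_frame("wrist")); pickle.dump(st,open("st10.pkl","wb")); print(st["tcp_pos"],st["joint_pos"].round(2),st["clock"])
E
```

```text
[ 0.47055479 -0.18906893  0.41968438] [ 0.61  0.34 -0.44  1.87  0.17  0.96 -1.52] 16.1667
```

View pics/wrist10.png

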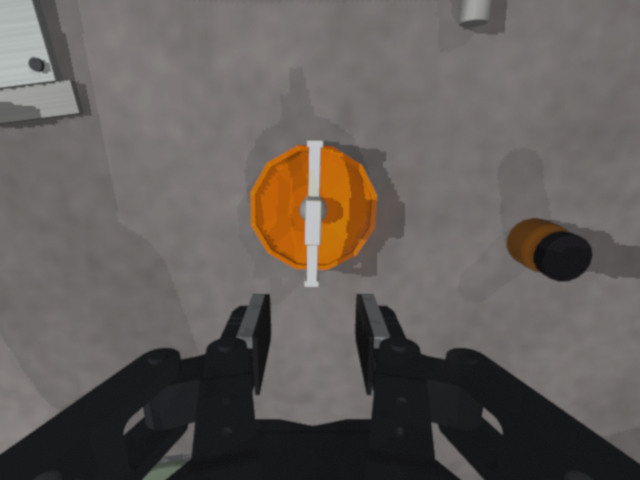

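```bash
python3 - <<'E'
from h import *; import pickle
st=pickle.load(open("st10.pkl","rb")); C=cam("wrist",st); m=rot(st["orientation"]).as_matrix()
im=cv2.imread("pics/wrist10.png"); h=cv2.cvtColor(im,cv2.COLOR_BGR2HSV); H,S,V=cv2.split(h)
cv2.imwrite("pics/crop10.png",cv2.resize(im[130:300,240:390],None,fx=4,fy=3.5,interpolation=cv2.INTER_NEAREST)[:600])
w=(S<60)&(V>150); L=[]
for y in range(135,295):
    x=np.where(w[y,290:340])[0]
    if len(x): L.append((y,290+x[0],290+x[-1],len(x)))
print(L[::5])
a=np.array(L,float)
def mid(sel,z):
    P=onz(C,np.c_[(sel[:,1]+sel[:,2])/2,sel[:,0]],z); k=np.polyfit(P[:,0],P[:,1],1); return k
# bar portions above dish (ends), bar top about z=.05
s=a[(((a[:,0]>150)&(a[:,0]<193))|((a[:,0]>255)&(a[:,0]<278)))]; k=mid(s,.05); print("bar deg",np.degrees(np.arctan(k[0])), "y at x=.47",np.polyval(k,.47))
t=a[(a[:,0]>205)&(a[:,0]<235)]; k=mid(t,.08); print("tab deg",np.degrees(np.arctan(k[0])),"y at .47",np.polyval(k,.47))
o=(H>5)&(H<20)&(S>150); o[:, :240]=0;o[:,400:]=0;o[300:]=0
c=np.vstack(blobs(o,200)); (cx,cy),r=cv2.minEnclosingCircle(c); print("rim",onz(C,[[cx,cy]],.024),r*(.42-.07-.024)/368*1000)
ch=cv2.convexHull(c)[:,0,:]; P=onz(C,ch,.024); (u,v),rr=cv2.minEnclosingCircle((P[:,:2]*1000).astype(np.float32)); print(u,v,rr)
E
```

```text
[(141, np.int64(307), np.int64(322), 16), (146, np.int64(307), np.int64(322), 16), (151, np.int64(309), np.int64(319), 11), (156, np.int64(309), np.int64(319), 11), (161, np.int64(309), np.int64(319), 11), (166, np.int64(309), np.int64(319), 11), (171, np.int64(309), np.int64(319), 11), (176, np.int64(309), np.int64(319), 11), (181, np.int64(309), np.int64(319), 11), (186, np.int64(309), np.int64(318), 10), (191, np.int64(309), np.int64(318), 10), (196, np.int64(312), np.int64(317), 6), (204, np.int64(305), np.int64(320), 16), (209, np.int64(304), np.int64(320), 17), (214, np.int64(305), np.int64(320), 16), (219, np.int64(305), np.int64(320), 16), (224, np.int64(305), np.int64(320), 16), (229, np.int64(305), np.int64(320), 16), (234, np.int64(305), np.int64(320), 16), (239, np.int64(305), np.int64(319), 15), (244, np.int64(307), np.int64(318), 12), (249, np.int64(307), np.int64(317), 11), (254, np.int64(307), np.int64(316), 10), (259, np.int64(307), np.int64(316), 10), (264, np.int64(307), np.int64(316), 10), (269, np.int64(307), np.int64(316), 10), (274, np.int64(307), np.int64(316), 10), (279, np.int64(307), np.int64(316), 10), (284, np.int64(304), np.int64(318), 15)]
bar deg -4.190599045193099 y at x=.47 -0.18979553151706827
tab deg -2.3778623377759103 y at .47 -0.18960163218691115
rim [[ 0.47492244 -0.19015158  0.024     ]] 57.03010389079218
471.5972900390625 -190.18576049804688 64.76522827148438
```

View pics/crop10.png

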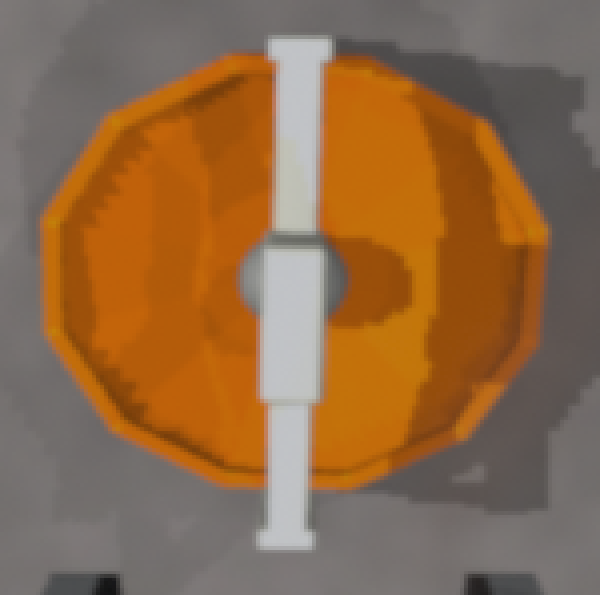

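```bash
python3 - <<'E'
from h import *; import pickle
st=pickle.load(open("st10.pkl","rb")); C=cam("wrist",st)
print(onz(C,[[313,200.6],[312.5,244.9]],.08),onz(C,[[315,140.3],[311,287]],.05))
E
```

```text
[[ 0.49082607 -0.19106394  0.08      ]
 [ 0.45191657 -0.18872013  0.08      ]] [[ 0.53913653 -0.19518483  0.05      ]
 [ 0.39944998 -0.18458526  0.05      ]]
```

```bash
python3 - <<'E'
from h import *; import pickle
c=[.4712,-.1899]; t=np.radians(-94.2)
manip.gripper_to(.7)
manip.move_linear([*c,.30],quat(t),rate=.12)
print(manip.move_linear([*c,.221],quat(t),rate=.06,threshold=8))
st=manip.read_state(); print(st["tcp_pos"],st["force"],st["clock"])
save("wrist11",manip.grab_frame("wrist"))
E
```

```text
False
[ 0.47130848 -0.18997658  0.22133745] [-0.13436253 -0.2537819  -0.68966493] 19.1917
```

View pics/wrist11.png

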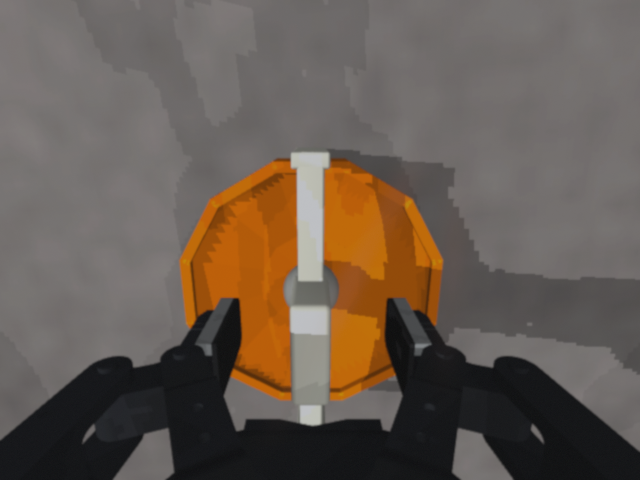

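```bash
python3 - <<'E'
from h import *; import pickle
manip.gripper_to(.24); manip.gripper_to(.0,strength=50); manip.hold(.3)
st=manip.read_state(); print(st["tcp_pos"],st["force"],st["opening"],st["clock"])
save("wrist12",manip.grab_frame("wrist"))
p=st["tcp_pos"]
manip.move_linear([p[0],p[1],p[2]+.012],rate=.03); 
manip.hold(.2); st=manip.read_state(); print(st["tcp_pos"],st["force"],st["torque"],st["opening"],st["clock"])
save("wrist13",manip.grab_frame("wrist"));save("scene13",manip.grab_frame("scene"))
E
```

```text
[ 0.47119719 -0.18991769  0.22111217] [-1.94024805  0.69961746  5.30481396] 0.15910627430579746 20.2167
[ 0.47115914 -0.18987332  0.2329811 ] [ 0.00663427 -0.77373452 -1.72140996] [0.03435531 0.01842481 0.02150131] 0.15755073234670697 21.0167
```

View pics/wrist13.png

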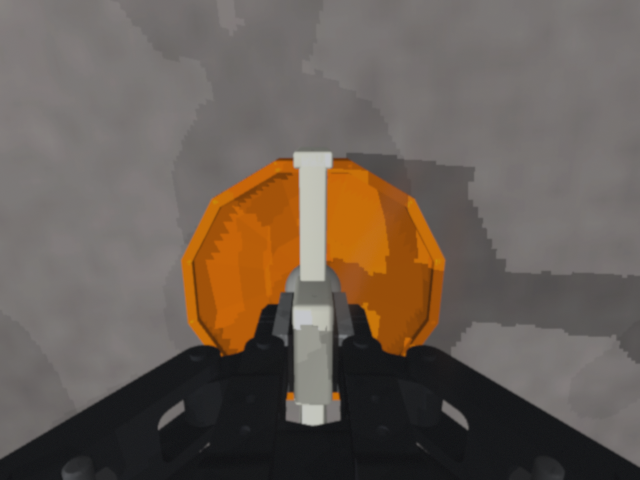

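View pics/scene13.png

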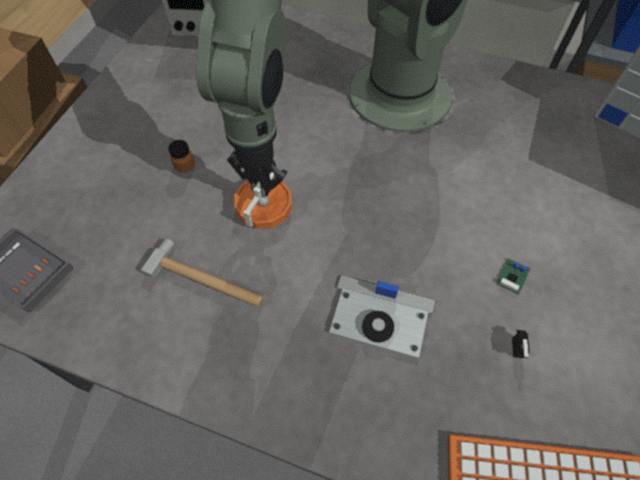

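```bash
python3 - <<'E'
from h import *
c=[.4712,-.1899]
manip.move_linear([*c,.269],quat(np.radians(-94.2)),rate=.04); manip.hold(.2)
t0=manip.read_state()["clock"]; save("wrist14",manip.grab_frame("wrist"))
manip.move_linear([*c,.269],quat(np.radians(-80)),rate=.04)
st=manip.read_state(); print(t0,st["clock"],st["tcp_pos"],st["opening"],st["joint_vel"].round(2)); save("wrist15",manip.grab_frame("wrist"))
E
```

```text
22.3667 22.8167 [ 0.47111004 -0.19007095  0.26891815] 0.15697216907704123 [-0.01 -0.    0.01 -0.   -0.01  0.   -0.01]
```

View pics/wrist15.png

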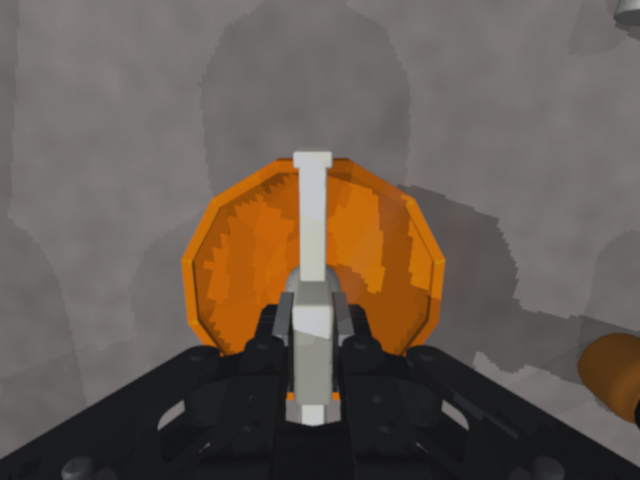

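```bash
python3 - <<'E'
from h import *
c=[.4712,-.1899]
for a in (-52,-24,3.9):
    manip.move_linear([*c,.269],quat(np.radians(a)),rate=.04); manip.hold(.15)
    st=manip.read_state(); print(a,st["clock"],st["tcp_pos"],st["joint_pos"].round(2))
save("wrist16",manip.grab_frame("wrist"))
E
```

```text
-52 23.6583 [ 0.47124902 -0.18977989  0.26905193] [ 0.67  0.59 -0.55  2.    0.48  0.68 -1.08]
-24 24.45 [ 0.47125407 -0.18980787  0.26905537] [ 0.76  0.62 -0.67  1.99  0.57  0.73 -0.68]
3.9 25.2333 [ 0.47124805 -0.1898167   0.26908944] [ 0.84  0.66 -0.79  1.99  0.67  0.78 -0.28]
```

View pics/wrist16.png

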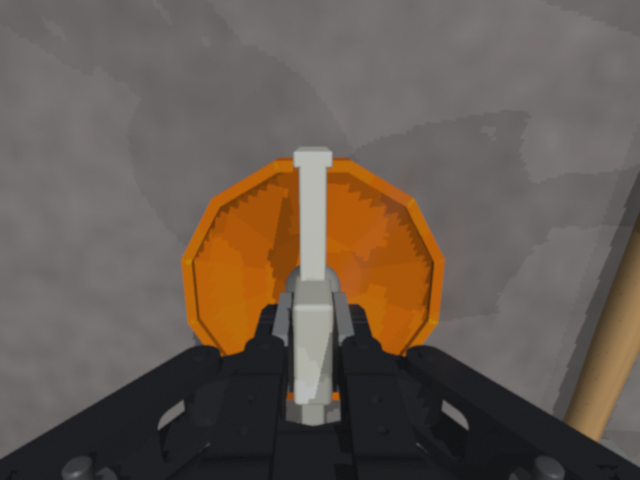

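```bash
python3 - <<'E'
from h import *
q=quat(np.radians(3.89)); 
manip.gripper_to(0,strength=80)
manip.move_linear([.4712,-.1899,.341],q,rate=.04)
manip.move_linear([.5844,.1349,.341],q,rate=.07); manip.hold(.5)
st=manip.read_state(); print(st["clock"],st["tcp_pos"],st["force"],st["torque"],st["opening"],st["joint_vel"].round(3))
save("wrist17",manip.grab_frame("wrist")); save("scene17",manip.grab_frame("scene")); save("top17",manip.grab_frame("top"))
E
```

```text
33.0167 [0.58440964 0.13491094 0.34101429] [-6.48398003e-02  2.35829649e-03 -3.12189821e+00] [-0.00373081 -0.0187852   0.04437435] 0.150579748074564 [ 0.002 -0.002 -0.    -0.001  0.002 -0.001 -0.004]
```

View pics/wrist17.png

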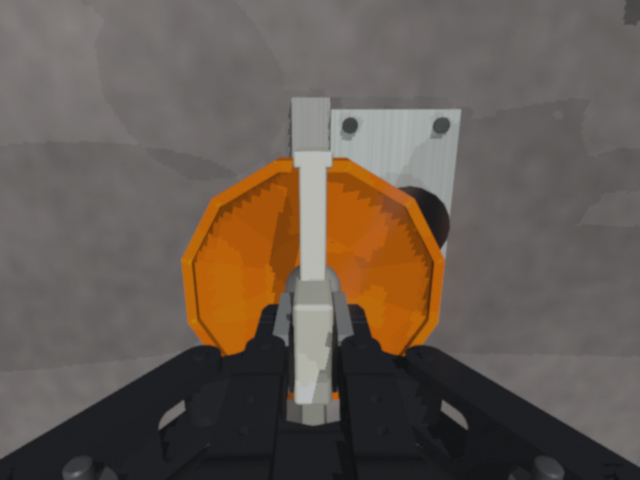

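View pics/scene17.png

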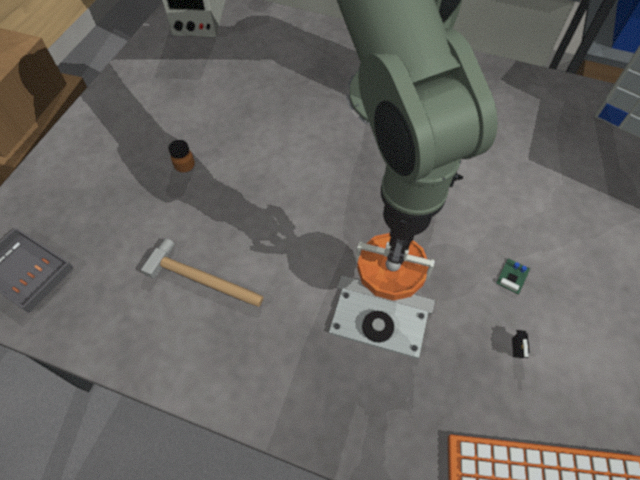

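View pics/top17.png

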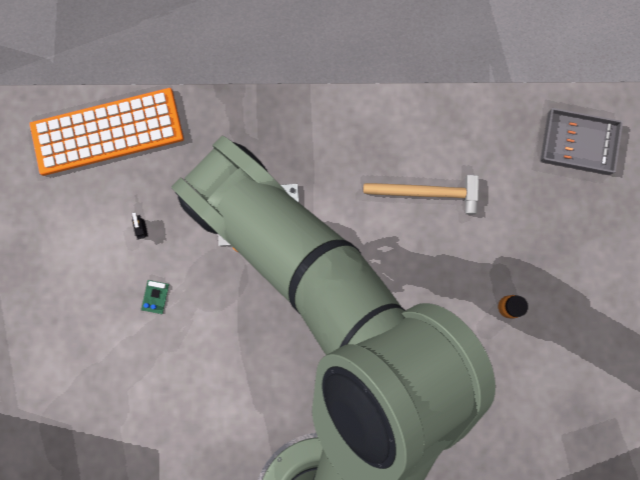

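```bash
python3 - <<'E'
from h import *
C=cam("wrist"); st=manip.read_state(); p=st["tcp_pos"]; m=rot(st["orientation"]).as_matrix()
c=p+m@[.141*0,0,0]; b=np.array([p[0],p[1],.1405]); ty=m[:,1]; tz=m[:,2]
print("ball centre px",proj(C,b),"sides",proj(C,[b+tz*.014,b-tz*.014]).round(1),"far",proj(C,[b+ty*.014]))
for s in (0,1): pass
d=np.array([p[0],p[1],.12]);print("rim expected far flat mid",proj(C,[d+ty*.062+[0,0,.024]]),"side extremes",proj(C,[d-tz*.064+[0,0,.024],d+tz*.064+[0,0,.024]]).round(1),"bar end",proj(C,[d+ty*.0685+[0,0,.05]]))
print("tilt deg",np.degrees(np.arccos(-m[2,0])))
im=cv2.imread("pics/wrist17.png"); cv2.imwrite("pics/crop17.png",cv2.resize(im[130:330,240:390],None,fx=4,fy=3,interpolation=cv2.INTER_NEAREST))
E
```

```text
ball centre px [[310.5677964  285.24737477]] sides [[338.9 285.2]
 [282.3 285.3]] far [[310.51721387 258.44178206]]
rim expected far flat mid [[310.27954775 157.11963652]] side extremes [[178.7 288.1]
 [442.3 288. ]] bar end [[309.82988998 143.06561312]]
tilt deg 0.002663381750662974
```

View pics/crop17.png

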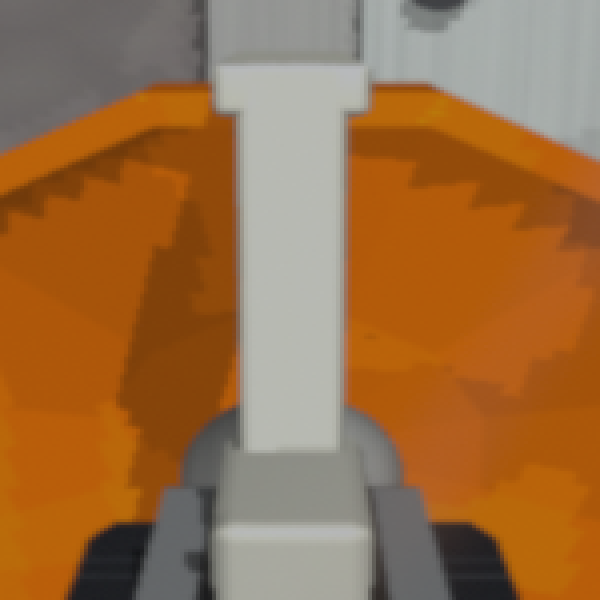

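```bash
python3 - <<'E'
from h import *
st=manip.read_state(); print(st["clock"],st["force"],abs(st["joint_vel"]).max()); manip.hand_in()
E
```

```text
33.1667 [-0.04161102 -0.08320867 -2.53915132] 0.008101205441002339
the job is handed in; nothing more can be done
```

I did the job in the order asked and handed it in at 33 s, well inside the 72 s limit; hand-in gave no verdict.

- **Straightedge:** It lies flat on the bench, pressed against the plate's near edge with about 15 N and then released. In the wrist image, taken from above after I let go, it is flush to within a few tenths of a mm. It is centred along the edge to about 1 mm.
- **Dish pick-up and turn:** I gripped the dish by its tab and lifted it about 5 cm before turning it. It turned 98°, because the bar started about 8° off square, and ended with the bar parallel to the straightedge.
- **Final pose:** The dish is held over the straightedge's grip block with its underside at about 0.120 m. The tool is tilted less than 0.01° and the joints are practically still. In the last wrist image the ball is in the middle of the dish to about 1 mm, and the rim sits where a level dish should show. The dish is about 1 mm off the tool's centre line.
- **Hammer, jar, servo and board:** They are where they started in the last scene and top views.

**Checks that disagreed:**
- The first pushes toward the plate stopped early when bench contact tripped the force limit, so I redid them in small steps.
- Right after the turn, the dish's bar end showed about 4 pixels higher than at pick-up, possibly about 1° of tilt. It was back at its pick-up position in the last image, after I had raised the grip to 80 N.
- The bar end reads about 8 pixels off my calculated position, but it read the same at pick-up with the dish resting on the bench. I took that as my assumed bar height being off, not tilt.

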